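# Put the immersion probe away in its case

## Robot

A 7-joint arm with a two-finger parallel gripper is mounted at the origin on a cart in front of the work surface, level with it; the furniture and walls round the work are solid. World frame = base frame: x ahead of the robot, y to its left, z up, the work surface at z = 0. Lengths are in m, angles in rad, forces in N, time in s.
With the tool pointing down it reaches from about 0.4 to 0.85 m from the base axis. Payload 6.9 kg.
Tool frame: the origin (TCP) lies midway between the tips of the shut fingers; the grasp point (between the pads) lies behind it (ctrl.pinch_z is the z of the grasp point in the tool frame, in m); z points along the fingers, y is the line along which they close (so a half turn about z gives the same grasp; the last joint's range is limited). The gripper opens to 85 mm and grips with 20 to 120 N. Pads are 22 mm wide; open, the fingers measure 114 mm over their backs; the gripper's body (76 mm by 85 mm) begins 54 mm behind the grasp point. The pads swing forward as they close: fully open they stand 13 mm farther back than shut.
Start: joints at [1.377, 0.507, -0.238, 1.5, 0.126, 1.149, -0.155], TCP at [0.184, -0.597, 0.231] pointing down, gripper open.
Joint ranges: [-3.08, 3.08], [-0.24, 2.05], [-1.43, 1.35], [0, 2.5], [-1.52, 4.66], [0.17, 1.96], [-2.89, 2.89]. Speed limits (rad/s): [2.39, 2.39, 3.14, 3.14, 3.14, 3.14, 3.14].

## Interface

Orientations are given as a unit quaternion [w, x, y, z].
In Python, from station import ctrl, get_state, vision, ticket, models gives the robot as it stands. Calls block until the motion is done:
- ctrl.movep(position, orientation): joint-space move of the TCP to a pose.
- ctrl.movel(position, frame=None, max_speed=0.15): straight line of the TCP; frame=None keeps the orientation; max_speed is the mean speed in m/s.
- ctrl.set_joints(angles): joint-space move.
- ctrl.ungrasp() and ctrl.close_gripper(force=None): open the fingers fully, or close them until they stop; force is the grip in N (None keeps the last).
- ctrl.pause(seconds).
- ctrl.ik(position, orientation): joint angles nearest the present ones, or None.
- get_state(): the state.
- vision.grab_frame(name): name is "side" or "top"; returns (picture, depth): 420x560x3 uint8, blue, green, red; 420x560 float32, m along the optical axis (not along the pixel's ray), 0 where there is no reading.
- vision.camera_info(name): a dict with "mtx" (3x3 intrinsics, pixels), "R" (3x3) and "t" (3): a world point X has camera coordinates R X + t. Camera axes: x right, y down, z forward; pixel columns grow to the right and rows downward; lengths in m; the calibration is good to about 2 mm. A picture is of the moment at which its call begins. camera_info takes no time and is no camera call.
A pose or a line that the arm cannot do raises ctrl.Unreachable and nothing moves.
- ticket.close_job(): hands the job in; it is judged then, once.
Trained networks look in the newest picture that a camera, given by its name, has taken for a name from the list of things; names that differ only in an ending like _2 or _b are one class to them, and where a whole thing is asked for, a point or a joint stands for the part that bears it (a point fixed in the world has none). Each returns a list of dicts, best first, with "p" (0 to 1); they miss things now and then, are a little off and sometimes report something else, mostly with a low value. They report only what shows in the picture. A call takes as long as a camera call.
- models.recognise(camera, target): "point" ([column, row] in pixels, amid what is visible of it).
- models.masks_of(camera, target): "mask" (420x560 bool, what is visible of it) and "point" ([column, row] in pixels, amid what is visible of it).
The state is a dict: "time": time; "qpos": joint angles; "qd": joint speeds; "tau": joint torques, N m; "tcp_pos": TCP position; "eef_rot": TCP orientation; "contact_force": force on the tool from outside, world axes, zero at the start; "wrist_torque": the same for the moment, N m; "width": finger opening in m; "gripper_force": force on a finger pad.
Only numpy, scipy, OpenCV 4.12 (cv2) and the standard library are available. Lean on these libraries where they do the work, as an engineer would, in place of code of your own. Each camera call takes 0.05 s, during which the arm holds its last target. There are 200 camera calls.

## Task

Tip the yellow case, which stands on end, over onto its back on the grey board so that its open side faces up. Then draw the steel probe out of the clear sleeve hand over hand, letting go of it at least once when it is about half drawn and lies in the sleeve and the white fork, and lay it lengthwise on the two black rests in the case, without dropping it. Leave the glassware alone.

Things in the scene. Friction and masses are not known exactly. Their poses are not given: they have to be found in the camera images.
- stand: Fixed grey base plate, 90 x 330 x 10 mm, with a clear horizontal sleeve and a white fork. Origin on the worktop under the sleeve's mouth, z up. The sleeve (26 mm outside, 19 mm bore, 165 mm long, axis 62.5 mm up, straps 82 mm high) runs from the mouth along +y of the stand to a closed end; the probe is drawn along -y, through the fork at y = -90 to -100 mm.
- mouth (a point): Centre of the sleeve's mouth, on its axis, 62.5 mm above the worktop.
- fork (a point): Middle of the floor of the fork's slot, 51 mm above the worktop, 95 mm before the mouth. White post 44 mm wide, 10 mm thick; slot 22 mm wide, open at the top, cheeks up to 74 mm. The drawn probe slides through and rests in it. Fingers holding the probe cannot pass it: they let go and grip anew near the mouth, or beyond the fork once the probe stands out there.
- probe: Loose steel rod, 180 mm long, 14 mm thick, 0.08 to 0.17 kg, outer 32 mm blue. Origin at its middle, on its axis; y axis along it, blue end at y = -90 mm. At first it lies in the sleeve, axis 60 mm up, 50 to 65 mm standing out; it slides easily. Let go, it stays level while its middle has not passed the fork and its inner end is in the sleeve.
- case: Loose yellow box without a lid, 0.26 to 0.48 kg, standing on end: 212 mm high (z), 130 wide (y), 50 deep (x), walls 5 mm. Open side to -x, back at x = +25 mm; origin under the middle of its foot. The board's edge, 1 to 2 mm behind it, blocks its lower back edge: a few N along +x at the top tip it, and after some 70 mm of push it falls onto its back by itself.
- case_top (a point): Middle of the case's top edge on its open side (x = -25, z = 212 mm in the case): where to push along the case's +x.
- rests (a point): Where the middle of the laid probe's axis belongs, probe along the case's z (x = -7, y = 0, z = 106 mm in the case). Two black rests, 20 mm thick, cross the inside of the back at z = 31 and 181 mm, each with a channel 40 mm wide, floor 20 mm above the inside of the back, sides 12 mm higher. Between them is room for fingers, 130 x 120 mm; the walls rise 18 mm above this point.
- board: Fixed flat grey board, 200 mm (x) by 200 mm (y), 8 mm thick, origin under its centre. The case stands in front of its -x edge and is to lie on it.
- conical_flask: Loose conical flask, 82 mm wide, 132 mm high, origin under its centre; to be left alone.
- glass_beaker: Loose beaker, 49 mm wide, 56 mm high, origin under its centre; to be left alone.
- lying_flask: Loose small flask lying on its side, about 41 x 77 x 39 mm, origin under its centre; to be left alone.

How it is judged:
On the way, in this order (a step that is already met when the one before it is completed fails the run):
1. the case lies on its back, open side up, while the probe is still in the sleeve (angle between case's own x axis and vertical above 2.95 rad and y of probe in the frame of stand above 0.015 m), for 0.2 s.
2. the probe, drawn 75 to 175 mm out of the sleeve, lies let go in sleeve and fork (contact force between the fingers and probe below 0.1 N and y of probe in the frame of stand between -0.085 and 0.015 m and x of probe in the frame of stand between -0.01 and 0.01 m and z of probe in the frame of stand between 0.05 and 0.07 m), for 0.2 s.
At the end, for the whole second after the job is handed in: The case lies at rest on its back on the board, open side up (within 0.19 rad); the probe lies let go and at rest in the channels of both rests, within 16 mm sideways and 18 mm lengthwise of the middle and within 0.17 rad of the case's length (angle between case's own x axis and vertical above 2.95 rad and height (world z) of case below 0.05 m and x of case in the frame of board between -0.15 and -0.04 m and y of case in the frame of board between -0.08 and 0.08 m and x of probe in the frame of case between -0.013 and -0.001 m and y of probe in the frame of case between -0.016 and 0.016 m and z of probe in the frame of case between 0.088 and 0.124 m and angle between the y axis of probe and the z axis of case, either way round below 0.17 rad and contact force between the fingers and probe below 0.1 N and linear speed of each of probe, case below 0.02 m/s); the robot touches nothing.
It fails at once if the conical flask is shifted more than 30 mm or tipped (distance of conical_flask from where it was at the start of the episode above 0.03 m).
It fails at once if the beaker is shifted more than 30 mm or tipped (distance of glass_beaker from where it was at the start of the episode above 0.03 m).
It fails at once if the lying flask is shifted more than 30 mm or tipped (distance of lying_flask from where it was at the start of the episode above 0.03 m).
It fails at once if the probe is dropped or flung (faster than 1.2 m/s) (linear speed of probe above 1.2 m/s).
It also fails if it takes over 59 s, if anything falls off the work surface, if the arm or the gripper's body presses on something with over 40 N, if the wrist force passes 120 N, or if a joint passes its speed limit or range.

## Working session

There is one attempt and no reset: what is moved stays moved. The work goes in short steps, each a Python script; the robot and the scene stay as the last script left them, time stands still between calls to the robot, and variables do not carry over. Pictures are saved under pics/ and viewed, at most 10 in all, crops included, and the job is handed in when it is done.

```bash
ls; mkdir -p pics; python3 - <<'E'
from station import ctrl, get_state, vision, ticket, models
import cv2, numpy as np
for c in("top","side"):
    im,d=vision.grab_frame(c); cv2.imwrite(f"pics/{c}0.png",im); np.save(f"{c}0.npy",d)
    i=vision.camera_info(c); print(c,i["mtx"].round(1).tolist(),"pos",(-i["R"].T@i["t"]).round(3),"fwd",i["R"][2].round(3))
s=get_state(); print(s["time"],s["tcp_pos"],s["eef_rot"],ctrl.pinch_z,s["width"])
E
```

```text
pics
top [[463.8, 0.0, 277.2], [0.0, 463.8, 210.2], [0.0, 0.0, 1.0]] pos [ 0.221 -0.02   1.271] fwd [ 0.271  0.017 -0.962]
side [[406.6, 0.0, 277.6], [0.0, 406.6, 204.9], [0.0, 0.0, 1.0]] pos [0.194 0.705 0.626] fwd [ 0.371 -0.771 -0.518]
0.1 [ 0.18379038 -0.5968853   0.23051204] [-8.06841327e-04  9.88858735e-01  1.48854732e-01 -1.39248049e-04] -0.0187 0.08519247393785795
```

View pics/top0.png

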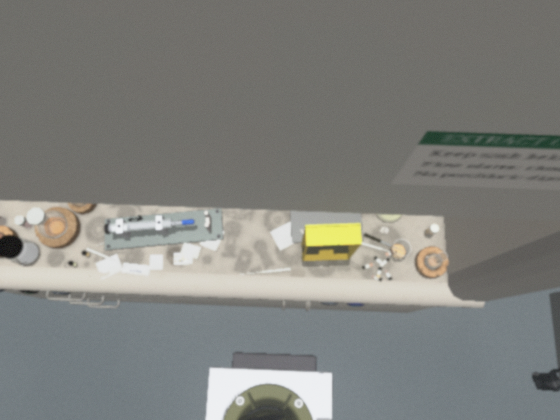

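View pics/side0.png

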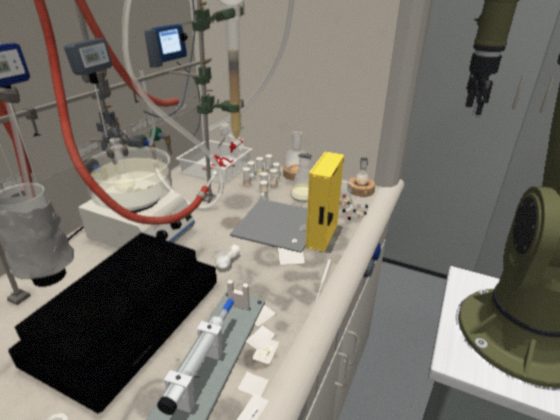

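The top view shows the stand at lower left (sleeve 110–195, fork ≈208,220, blue end ≈188,222), and the case at (333,243) with the board behind it. The side view shows a small flask near (230,255), close to the fork. The hood front hides the rear part from above.

```bash
cat > h.py <<'E'
from station import ctrl, get_state, vision, ticket, models
import cv2, numpy as np
def cloud(c,d):
    i=vision.camera_info(c);K=i["mtx"];v,u=np.indices(d.shape)
    P=np.stack([(u-K[0,2])/K[0,0]*d,(v-K[1,2])/K[1,1]*d,d],-1)
    return (P-i["t"])@i["R"]
def proj(c,X):
    i=vision.camera_info(c);p=i["mtx"]@(i["R"]@np.array(X)+i["t"]);return (p[:2]/p[2]).round(1)
E
python3 - <<'E'
from h import *
np.set_printoptions(precision=3,suppress=True)
for c in("top","side"):
    im=cv2.imread(f"pics/{c}0.png");d=np.load(f"{c}0.npy");W=cloud(c,d)
    hsv=cv2.cvtColor(im,cv2.COLOR_BGR2HSV)
    for n in("case","probe","stand","fork","board","conical_flask","glass_beaker","lying_flask"):
        for r in models.masks_of(c,n)[:2]:
            m=r["mask"]&(d>0);Q=W[m]
            if len(Q):print(c,n,round(r["p"],2),np.round(r["point"]),m.sum(),"med",np.median(Q,0),"lo",np.percentile(Q,3,axis=0),"hi",np.percentile(Q,97,axis=0))
            else: print(c,n,round(r["p"],2),np.round(r["point"]),"nodepth")
            np.save(f"m_{c}_{n}.npy",r["mask"]) if r["p"]>.5 else 0
    if c=="top":
        for v in(20,100,180,195,205,215,280):print(v,[W[v,u].round(2).tolist() for u in(40,180,333,400)])
    sc=cv2.resize(im[190:300,60:460],None,fx=2,fy=2,interpolation=2) if c=="top" else cv2.resize(im[130:420,130:400],None,fx=2,fy=2,interpolation=2)
    cv2.imwrite(f"pics/{c}0c.png",sc)
E
```

```text
top case 0.97 [330. 241.] 2004 med [ 0.46  -0.135  0.21 ] lo [ 0.439 -0.197  0.004] hi [ 0.488 -0.071  0.216]
top probe 0.65 [184. 223.] 115 med [0.516 0.254 0.067] lo [0.509 0.225 0.059] hi [0.524 0.282 0.071]
top stand 0.74 [390. 218.] 108 med [ 0.561 -0.313  0.027] lo [ 0.554 -0.336  0.009] hi [ 0.566 -0.29   0.047]
top stand 0.73 [161. 231.] 3545 med [0.5   0.31  0.012] lo [0.457 0.163 0.006] hi [0.561 0.465 0.081]
top fork 0.92 [163. 230.] 3667 med [0.5   0.31  0.012] lo [0.457 0.162 0.005] hi [0.561 0.463 0.081]
top fork 0.45 [183. 221.] 112 med [0.516 0.253 0.067] lo [0.509 0.225 0.059] hi [0.524 0.281 0.071]
top board 0.82 [318. 218.] 1070 med [ 0.553 -0.106  0.009] lo [ 0.495 -0.232  0.004] hi [ 0.574 -0.041  0.013]
top conical_flask 0.61 [391. 218.] 155 med [ 0.561 -0.31   0.025] lo [ 0.324 -0.341  0.007] hi [ 0.57  -0.108  0.905]
top glass_beaker 0.51 [402. 252.] 357 med [ 0.475 -0.339  0.022] lo [ 0.45  -0.359  0.002] hi [ 0.495 -0.311  0.059]
20 [[0.32, 0.07, 1.14], [0.32, 0.02, 1.14], [0.32, -0.03, 1.14], [0.32, -0.06, 1.14]]
100 [[0.32, 0.09, 1.08], [0.32, 0.03, 1.08],
[... 869 characters left out ...]
81 0.008] hi [0.555 0.454 0.081]
side fork 0.93 [210. 364.] 6815 med [0.498 0.343 0.012] lo [0.464 0.182 0.009] hi [0.552 0.454 0.081]
side fork 0.4 [343. 190.] 185 med [ 0.467 -0.321  0.041] lo [ 0.454 -0.358  0.014] hi [ 0.486 -0.31   0.056]
side board 0.66 [276. 224.] 2762 med [ 0.6   -0.108  0.009] lo [ 0.503 -0.223  0.006] hi [ 0.687 -0.034  0.012]
side conical_flask 0.83 [302. 180.] 693 med [ 0.595 -0.294  0.065] lo [ 0.574 -0.35   0.008] hi [ 0.65  -0.274  0.133]
side glass_beaker 0.67 [343. 191.] 207 med [ 0.468 -0.322  0.041] lo [ 0.454 -0.358  0.014] hi [ 0.487 -0.31   0.056]
side lying_flask 0.73 [227. 258.] 330 med [0.627 0.086 0.027] lo [0.617 0.032 0.011] hi [0.643 0.104 0.04 ]
```

View pics/side0c.png

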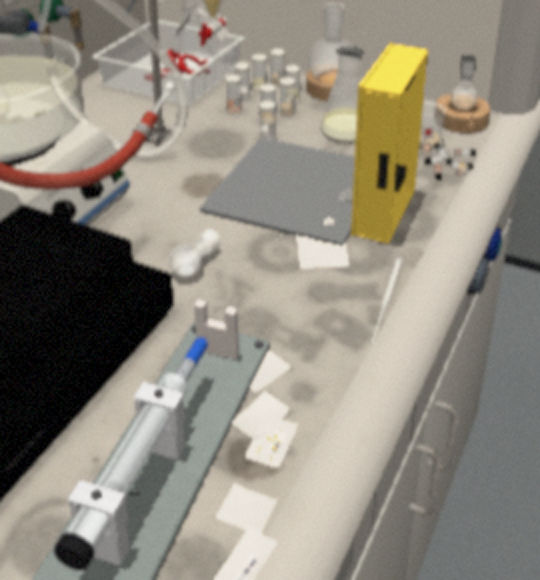

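The crop shows the blue probe end short of the fork (≈200,350 in the crop). The lying flask sits behind it, off the working line, and the conical flask and beaker are beyond the case. Next I fit yaws and plan with IK.

```bash
python3 - <<'E'
from h import *
np.set_printoptions(precision=4,suppress=True)
for c in("top","side"):
    im=cv2.imread(f"pics/{c}0.png");d=np.load(f"{c}0.npy");W=cloud(c,d)
    hsv=cv2.cvtColor(im,cv2.COLOR_BGR2HSV);x,y,z=W[...,0],W[...,1],W[...,2]
    ok=(d>0)
    m=ok&(z>.205)&(z<.222)&(x>.4)&(x<.53)&(abs(y+.135)<.1)
    print(c,"casetop",m.sum(),cv2.minAreaRect(W[m][:,:2].astype(np.float32)),z[m].mean())
    m=ok&(z>.005)&(z<.016)&(x>.43)&(x<.58)&(y>.13)&(y<.5)&np.load(f"m_{c}_fork.npy")
    print("plate",m.sum(),cv2.minAreaRect(W[m][:,:2].astype(np.float32)))
    b=ok&(hsv[...,0]>105)&(hsv[...,0]<130)&(hsv[...,1]>150)&(y>.15)&(y<.35)&(x>.45)&(x<.6)&(z>.03)
    print("blue",b.sum(),W[b].mean(0),W[b].min(0),W[b].max(0))
    m=ok&(z>.074)&(z<.09)&(x>.45)&(x<.58)&(y>.25)&(y<.5)
    Q=W[m];print("straps",len(Q));
    for s in(Q[Q[:,1]<.355],Q[Q[:,1]>.355]):
        if len(s):print(s.mean(0),s.min(0),s.max(0))
    m=ok&(z>.06)&(z<.085)&(x>.45)&(x<.58)&(y>.14)&(y<.215); Q=W[m]
    if len(Q):print("fork",len(Q),Q.mean(0),Q.min(0),Q.max(0))
    m=ok&(z>.055)&(z<.07)&(x>.48)&(x<.55)&(y>.215)&(y<.29);Q=W[m];print("rod fit",len(Q),np.polyfit(Q[:,1],Q[:,0],1) if len(Q)>5 else 0)
    m=ok&np.load(f"m_{c}_board.npy")&(z<.013);print("board",cv2.minAreaRect(W[m][:,:2].astype(np.float32)))
E
```

```text
top casetop 1177 ((0.46504610776901245, -0.13508310914039612), (0.050933100283145905, 0.1296737641096115), 3.8998782634735107) 0.2126088479218118
plate 2476 ((0.5099158883094788, 0.31624937057495117), (0.09618128091096878, 0.32910144329071045), 7.849818229675293)
blue 13 [0.5191 0.24   0.0673] [0.5169 0.2302 0.0629] [0.5212 0.2484 0.0705]
straps 465
[0.5091 0.3162 0.0787] [0.4906 0.2835 0.0741] [0.5285 0.3549 0.0889]
[0.497  0.4097 0.0783] [0.4755 0.3565 0.0741] [0.516  0.458  0.0869]
fork 45 [0.525  0.1879 0.0719] [0.5046 0.1816 0.0602] [0.549  0.1957 0.08  ]
rod fit 115 [-0.1532  0.5548]
board ((0.534940779209137, -0.13907885551452637), (0.09052156656980515, 0.2007984220981598), 2.3603358268737793)
side casetop 576 ((0.46857210993766785, -0.13522100448608398), (0.05089687928557396, 0.1334560066461563), 4.14936637878418) 0.21249611004459043
plate 3847 ((0.5145633220672607, 0.3038391172885895), (0.09076438844203949, 0.305429607629776), 7.572706699371338)
blue 59 [0.5194 0.2405 0.0666] [0.5146 0.2275 0.0625] [0.5261 0.2522 0.0696]
straps 1200
[0.5115 0.3189 0.0779] [0.4928 0.2817 0.074 ] [0.5332 0.3549 0.0851]
[0.4989 0.4139 0.0776] [0.479 0.355 0.074] [0.5198 0.4596 0.0855]
fork 105 [0.5283 0.1908 0.0694] [0.5074 0.182  0.06  ] [0.5509 0.1968 0.0775]
rod fit 171 [-0.2101  0.5708]
board ((0.5951043963432312, -0.13922977447509766), (0.200068861246109, 0.21912162005901337), 4.566047668457031)
```

```bash
cat >> h.py <<'E'
D=np.deg2rad
def q(deg): a=D(deg)/2; return [0,float(np.cos(a)),float(np.sin(a)),0]
SY=7.6; M=np.array([.5145,.2825]); su=np.array([-np.sin(D(SY)),np.cos(D(SY))])  # stand +y
def st(y,z): p=M+su*y; return [float(p[0]),float(p[1]),z]
CY=4.0; C=np.array([.4665,-.135]); cx=np.array([np.cos(D(CY)),np.sin(D(CY))])
def cs(x,z): p=C+cx*x; return [float(p[0]),float(p[1]),z]
E
python3 - <<'E'
from h import *
np.set_printoptions(precision=2,suppress=True)
def t(n,p,o):
    r=ctrl.ik(p,o);print(n,np.round(p,3),None if r is None else np.array(r))
t("via",[.30,-.32,.33],q(4))
t("pre",cs(-.075,.33),q(4));t("push0",cs(-.075,.192),q(4));t("push1",cs(.06,.192),q(4))
for a in(-82.4,97.6):
    t(a,st(-.022,.041),q(a));t(a,st(-.022,.16),q(a));t(a,st(-.2,.14),q(a))
for a in(4,184,-176): t(a,[.62,-.13,.04],q(a));t(a,[.56,-.13,.04],q(a));t(a,[.62,-.13,.2],q(a))
E
```

```text
via [ 0.3  -0.32  0.33] [ 1.02  0.14 -0.3   1.77  0.04  1.23 -0.8 ]
pre [ 0.39 -0.14  0.33] [ 0.79  0.11 -0.57  1.82  0.07  1.23 -1.3 ]
push0 [ 0.39 -0.14  0.19] [ 0.65  0.25 -0.45  2.07  0.14  0.85 -1.39]
push1 [ 0.53 -0.13  0.19] [ 0.5   0.44 -0.45  1.78  0.22  0.98 -1.53]
-82.4 [0.52 0.26 0.04] [ 0.15  0.96 -1.23  1.84  1.02  1.14  1.82]
-82.4 [0.52 0.26 0.16] [ 0.17  0.77 -1.23  1.72  0.77  1.23  2.02]
-82.4 [0.54 0.08 0.14] [-0.85  0.75  1.15  1.84 -0.78  1.09 -2.4 ]
97.6 [0.52 0.26 0.04] [-0.    0.78 -0.85  1.84  0.76  0.88 -1.09]
97.6 [0.52 0.26 0.16] [ 0.17  0.77 -1.23  1.72  0.77  1.23 -1.12]
97.6 [0.54 0.08 0.14] [ 0.34  0.59 -0.85  1.83  0.54  0.97 -0.61]
4 [ 0.62 -0.13  0.04] [ 0.33  0.72 -0.27  1.69  0.26  0.76 -1.57]
4 [ 0.56 -0.13  0.04] [ 0.35  0.65 -0.25  1.86  0.25  0.66 -1.56]
4 [ 0.62 -0.13  0.2 ] [ 0.41  0.56 -0.4   1.52  0.23  1.11 -1.54]
184 [ 0.62 -0.13  0.04] [ 0.67  0.87 -0.91  1.69  0.8   1.    1.11]
184 [ 0.56 -0.13  0.04] [ 0.71  0.79 -0.89  1.85  0.79  0.89  1.08]
184 [ 0.62 -0.13  0.2 ] [ 0.71  0.7  -1.    1.52  0.61  1.26  1.27]
-176 [ 0.62 -0.13  0.04] [ 0.67  0.87 -0.91  1.69  0.8   1.    1.11]
-176 [ 0.56 -0.13  0.04] [ 0.71  0.79 -0.89  1.85  0.79  0.89  1.08]
-176 [ 0.62 -0.13  0.2 ] [ 0.71  0.7  -1.    1.52  0.61  1.26  1.27]
```

```bash
python3 - <<'E'
from h import *
ctrl.close_gripper(40)
ctrl.movep([.30,-.32,.33],q(4)); ctrl.movep(cs(-.08,.31),q(4)); ctrl.movel(cs(-.08,.192),None,.2)
print(get_state()["time"],get_state()["contact_force"])
x=-.08
for x in (-.05,-.035,-.02,0,.015,.03,.04,.05,.06):
    ctrl.movel(cs(x,.192),None,.08);s=get_state();print(x,s["tcp_pos"].round(3),s["contact_force"].round(1))
    if x>=.03:
        im,d=vision.grab_frame("top");W=cloud("top",d);k=(W[...,2]>.15)&(im[...,2]>150)&(im[...,0]<80)
        print(k.sum())
        if k.sum()<150:break
ctrl.movel(cs(x-.02,.26),None,.2);ctrl.pause(.3)
for c in("top","side"):
    im,d=vision.grab_frame(c); cv2.imwrite(f"pics/{c}1.png",im); np.save(f"{c}1.npy",d)
print(get_state()["time"])
E
python3 -c "
import cv2,numpy as np
a=cv2.imread('pics/top1.png')[180:300,60:460];b=cv2.imread('pics/side1.png')
b=b[100:420,150:550];cv2.imwrite('pics/c1.png',np.vstack([a,b]))"
```

```text
4.4333 [1.04975871 0.04393644 0.77945138]
-0.05 [ 0.417 -0.138  0.192] [-0.6  0.5  0.2]
-0.035 [ 0.432 -0.137  0.192] [-0.5  0.6 -0. ]
-0.02 [ 0.447 -0.136  0.192] [ 0.5  0.3 -0.6]
0 [ 0.466 -0.135  0.192] [ 0.1 -0.2 -0.1]
0.015 [ 0.481 -0.134  0.192] [-0.6  0.4 -0.1]
0.03 [ 0.496 -0.133  0.192] [-0.5  0.5 -0.4]
1
7.6833
```

View pics/c1.png

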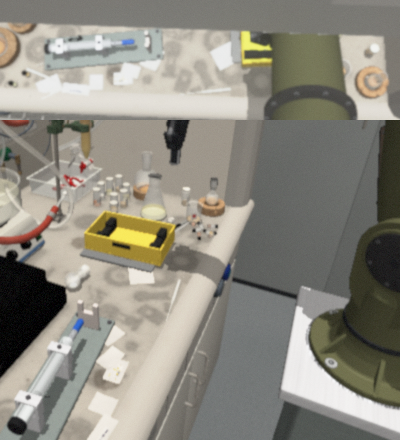

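The case lies open side up on the board (side crop ≈130,240), and the glassware is untouched. Now the first draw.

```bash
cat >> h.py <<'E'
def blue(c="side"):
    im,d=vision.grab_frame(c);W=cloud(c,d);hsv=cv2.cvtColor(im,cv2.COLOR_BGR2HSV)
    b=(d>0)&(hsv[...,0]>105)&(hsv[...,0]<130)&(hsv[...,1]>130)&(W[...,1]>.05)&(W[...,1]<.35)&(W[...,0]>.45)&(W[...,0]<.62)&(W[...,2]>.03)&(W[...,2]<.1)
    Q=W[b]
    if len(Q)<4: print("no blue");return im
    y=(Q[:,:2]-M)@su; x=(Q[:,:2]-M)@np.array([su[1],-su[0]])
    print("blue stand y",np.percentile(y,[2,50,98]).round(3),"x",np.median(x).round(4),"z",Q[:,2].max().round(3));return im
def S(t=""):
    s=get_state();print(t,round(s["time"],1),s["tcp_pos"].round(3),"F",s["contact_force"].round(1),"w",round(s["width"],4),round(s["gripper_force"],1))
E
python3 - <<'E'
from h import *
ctrl.ungrasp()
ctrl.movep(st(-.024,.18),q(90+SY)); S(); blue()
ctrl.movel(st(-.024,.041),None,.2);S("down")
ctrl.close_gripper(50);S("grip")
ctrl.movel(st(-.068,.041),None,.06);S("drawn")
ctrl.ungrasp();ctrl.pause(.3);S("open");blue()
im,d=vision.grab_frame("side");cv2.imwrite("pics/s2.png",im[130:420,130:420])
im,d=vision.grab_frame("top");cv2.imwrite("pics/t2.png",im);np.save("t2.npy",d)
E
```

```text
10.0 [0.519 0.257 0.18 ] F [-1.1 -0.5 -0.4] w 0.0853 0.0
blue stand y [-0.13  -0.042  0.04 ] x 0.0846 z 0.07
down 10.8 [0.518 0.259 0.042] F [0.2 0.8 0.3] w 0.0855 0.0
grip 11.5 [0.518 0.259 0.041] F [ 2.3 -1.1  2.3] w 0.0119 48.7
drawn 12.4 [0.524 0.214 0.041] F [ 2.9 -2.4  1.5] w 0.0121 48.7
open 13.4 [0.523 0.215 0.041] F [-0.3 -0.5  0.3] w 0.0856 0.0
blue stand y [-0.097 -0.074  0.033] x 0.0863 z 0.069
```

View pics/s2.png

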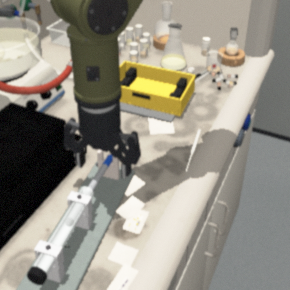

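The probe is held level and its blue tip is entering the fork (≈108,158 in the crop). Next is the second draw.

```bash
sed -i 's/    Q=W\[b\]/    b\&=abs((W[...,:2]-M)@np.array([su[1],-su[0]]))<.02\n    Q=W[b]/' h.py
python3 - <<'E'
from h import *
np.set_printoptions(precision=4,suppress=True)
blue()
ctrl.movel(st(-.024,.041),None,.1);ctrl.close_gripper(50);S("grip")
ctrl.movel(st(-.068,.041),None,.06);S("drawn")
ctrl.ungrasp();ctrl.pause(.3);S("open");blue();blue("top")
for c in("top","side"):
    im,d=vision.grab_frame(c);cv2.imwrite(f"pics/{c}3.png",im);np.save(f"{c}3.npy",d);W=cloud(c,d)
    hsv=cv2.cvtColor(im,cv2.COLOR_BGR2HSV)
    k=(d>0)&(hsv[...,0]>20)&(hsv[...,0]<35)&(hsv[...,1]>120)&(W[...,0]>.4)&(W[...,0]<.8)&(W[...,1]<.05)&(W[...,1]>-.3)
    r=k&(W[...,2]>.045)&(W[...,2]<.075);Q=W[r]
    print(c,r.sum(),cv2.minAreaRect(Q[:,:2].astype(np.float32)),"ztop",np.percentile(Q[:,2],[50,95]))
    dk=(d>0)&(im.max(-1)<70)&(W[...,2]>.02)&(W[...,2]<.07)&(W[...,0]>.47)&(W[...,0]<.72)&(W[...,1]<-.06)&(W[...,1]>-.21)
    Q=W[dk]
    for s in(Q[Q[:,0]<.59],Q[Q[:,0]>=.59]):
        if len(s):print(" rest",len(s),s.mean(0),np.percentile(s,2,axis=0),np.percentile(s,98,axis=0))
E
```

```text
blue stand y [-0.1   -0.086 -0.076] x -0.0026 z 0.067
grip 14.8 [0.518 0.259 0.041] F [ 1.8 -1.   0.3] w 0.0123 48.7
drawn 15.7 [0.523 0.215 0.041] F [ 0.  -0.4 -0.7] w 0.0124 48.6
open 16.7 [0.523 0.215 0.041] F [0.  0.1 0.6] w 0.0856 0.0
blue stand y [-0.132 -0.129 -0.12 ] x -0.0016 z 0.067
no blue
top 91 ((0.5095868110656738, -0.18319907784461975), (0.044413696974515915, 0.09749236702919006), 58.95395278930664) ztop [0.0563 0.0615]
side 774 ((0.5845759510993958, -0.12497492134571075), (0.2103383094072342, 0.13496944308280945), 4.592329502105713) ztop [0.0528 0.0596]
 rest 145 [ 0.5135 -0.1394  0.0397] [ 0.5009 -0.1805  0.0264] [ 0.5757 -0.0608  0.0478]
 rest 153 [ 0.6552 -0.1376  0.0372] [ 0.6025 -0.1727  0.0219] [ 0.6678 -0.0649  0.0471]
```

```bash
python3 - <<'E'
from h import *
np.set_printoptions(precision=4,suppress=True)
ctrl.movel(st(-.033,.041),None,.1);ctrl.close_gripper(50);ctrl.movel(st(-.059,.041),None,.06);S("drawn3")
ctrl.ungrasp();ctrl.pause(.2);blue()
ctrl.movel(st(-.059,.15),None,.2);ctrl.movel(st(-.126,.15),None,.2);blue();S()
ctrl.movel(st(-.126,.040),None,.2);S("down")
ctrl.close_gripper(110);S("grip")
ctrl.movel(st(-.165,.041),None,.08);S("drawn4")
ctrl.movel(st(-.165,.13),None,.1);S("lift")
for c in("top","side"):
    im,d=vision.grab_frame(c);cv2.imwrite(f"pics/{c}4.png",im);np.save(f"{c}4.npy",d)
E
python3 -c "
import cv2,numpy as np
a=cv2.imread('pics/top4.png')[180:300,60:460];b=cv2.imread('pics/side4.png')
b=b[130:420,130:530];cv2.imwrite('pics/c4.png',cv2.resize(np.vstack([a,b]),None,fx=1.4,fy=1.4))"
```

```text
drawn3 18.7 [0.522 0.223 0.041] F [ 1.4 -3.1 -0.7] w 0.0122 48.7
no blue
blue stand y [-0.169 -0.158 -0.145] x -0.0039 z 0.066
 20.9 [0.531 0.158 0.149] F [-0.8 -0.6  0.2] w 0.0858 0.0
down 21.6 [0.531 0.159 0.041] F [ 0.4 -0.3  0.7] w 0.0851 0.0
grip 22.2 [0.531 0.157 0.04 ] F [-1.  -1.5  3.1] w 0.0104 107.4
drawn4 22.9 [0.536 0.119 0.041] F [ 0.4  0.1 -1.9] w 0.0109 107.3
lift 23.9 [0.536 0.119 0.129] F [-0.6 -0.3 -1.2] w 0.0105 107.4
```

View pics/c4.png

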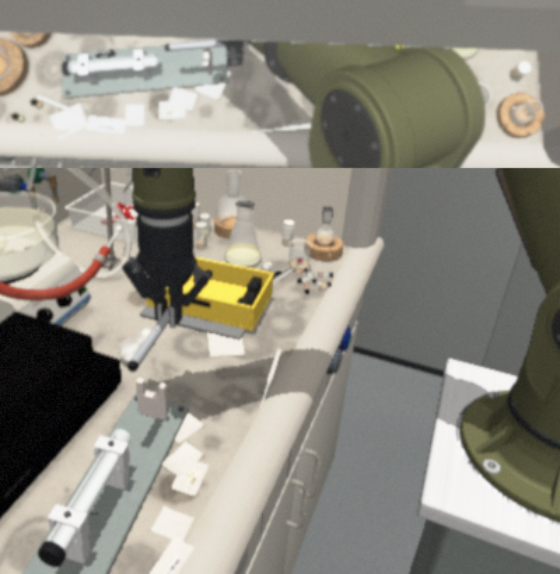

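The probe is held clear of the fork (side crop ≈150,345), and its inner end hangs a little toward the sleeve. I check its tilt and refine the case pose.

```bash
python3 - <<'E'
from h import *
np.set_printoptions(precision=4,suppress=True)
d=np.load("side4.npy");W=cloud("side",d)
rel=W[...,:2]-M;y=rel@su;x=rel@np.array([su[1],-su[0]])
k=(d>0)&(W[...,2]>.09)&(W[...,2]<.17)&(abs(x)<.015)&(y>-.135)&(y<.0);print("rod",k.sum(),"z vs y",np.polyfit(y[k],W[...,2][k],1),"x vs y",np.polyfit(y[k],x[k],1),"yrange",y[k].min(),y[k].max())
for f,c in(("side1","side"),("side3","side"),("top1","top"),("top3","top")):
    im=cv2.imread(f"pics/{f}.png");d=np.load(f+".npy");W=cloud(c,d);hsv=cv2.cvtColor(im,cv2.COLOR_BGR2HSV)
    k=(d>0)&(hsv[...,0]>20)&(hsv[...,0]<35)&(hsv[...,1]>110)&(abs(W[...,0]-.585)<.16)&(abs(W[...,1]+.127)<.12)&(W[...,2]>.02)
    Q=W[k];u=np.array([np.cos(D(4.3)),np.sin(D(4.3))]);v=np.array([-u[1],u[0]])
    a=Q[:,:2]@u;b=Q[:,:2]@v
    print(f,len(Q),"along",np.percentile(a,[1,3,97,99]),"across",np.percentile(b,[1,3,97,99]),"z",np.percentile(Q[:,2],[97,99.5]))
    # yaw from the +y outer wall
    w=Q[(b>b.max()-.012)];print("  yaw",np.rad2deg(np.polyfit(w[:,0],w[:,1],1)[0]),"b med",np.median(w[:,:2]@v),"corner ctr across needs -65mm")
E
```

```text
rod 294 z vs y [0.0083 0.1535] x vs y [ 0.0064 -0.0009] yrange -0.13495465599020914 -0.03396786304390423
side1 2167 along [0.4691 0.4696 0.6774 0.6782] across [-0.2344 -0.2336 -0.1041 -0.1029] z [0.0595 0.0607]
  yaw 4.215448471219933 b med -0.10635687020108534 corner ctr across needs -65mm
side3 1809 along [0.4692 0.4695 0.6762 0.6774] across [-0.2347 -0.2336 -0.1035 -0.1025] z [0.0594 0.0605]
  yaw 4.2773906286189325 b med -0.10615635567456368 corner ctr across needs -65mm
top1 250 along [0.4507 0.4511 0.5433 0.5506] across [-0.1819 -0.1791 -0.1051 -0.1049] z [0.337  0.3493]
  yaw 6.391391966257918 b med -0.10775426612163323 corner ctr across needs -65mm
top3 178 along [0.4654 0.4656 0.5463 0.5505] across [-0.2327 -0.232  -0.1795 -0.1766] z [0.0614 0.0634]
  yaw -14.021454587444412 b med -0.1819009880534004 corner ctr across needs -65mm
```

```bash
cat >> h.py <<'E'
KY=4.25; ku=np.array([np.cos(D(KY)),np.sin(D(KY))]); K0=np.array([.5841,-.1255])
def kp(a,b,z): p=K0+ku*a+np.array([-ku[1],ku[0]])*b; return [float(p[0]),float(p[1]),z]
E
python3 - <<'E'
from h import *
np.set_printoptions(precision=4,suppress=True)
ctrl.movel(st(-.165,.20),None,.15)
ctrl.movep(kp(-.044,0,.20),q(KY));S("above")
ctrl.movel(kp(-.044,0,.095),None,.12);ctrl.pause(.2);S("mid")
for c in("top","side"):
    im,d=vision.grab_frame(c);cv2.imwrite(f"pics/{c}5.png",im);np.save(f"{c}5.npy",d)
im=cv2.imread("pics/side5.png");cv2.imwrite("pics/c5.png",cv2.resize(im[120:290,180:400],None,fx=3,fy=3))
W=cloud("side",d);rel=W[...,:2]-K0;a=rel@ku;b=rel@np.array([-ku[1],ku[0]]);hsv=cv2.cvtColor(im,cv2.COLOR_BGR2HSV)
k=(d>0)&(W[...,2]>.085)&(W[...,2]<.13)&(abs(b)<.02)&(a>-.02)&(a<.12)&(hsv[...,1]<120)
print(k.sum(),"far end",a[k].max(),"b",np.polyfit(a[k],b[k],1),"z",np.polyfit(a[k],W[...,2][k],1))
k=(d>0)&(hsv[...,0]>105)&(hsv[...,0]<130)&(hsv[...,1]>130)&(W[...,2]>.08)&(abs(b)<.04)&(abs(a)<.13)
if k.sum():print("blue",k.sum(),a[k].min(),a[k].max(),np.median(b[k]))
E
```

```text
above 25.6 [ 0.54  -0.127  0.199] F [ 0.8 -0.5 -1.8] w 0.0106 107.4
mid 26.8 [ 0.541 -0.129  0.096] F [-0.5 -0.1 -1.6] w 0.0109 107.4
197 far end 0.08679179926385919 b [-0.004   0.0051] z [0.023 0.117]
blue 36 -0.09089557531251173 -0.06490297947627831 0.006888110125656116
```

View pics/c5.png

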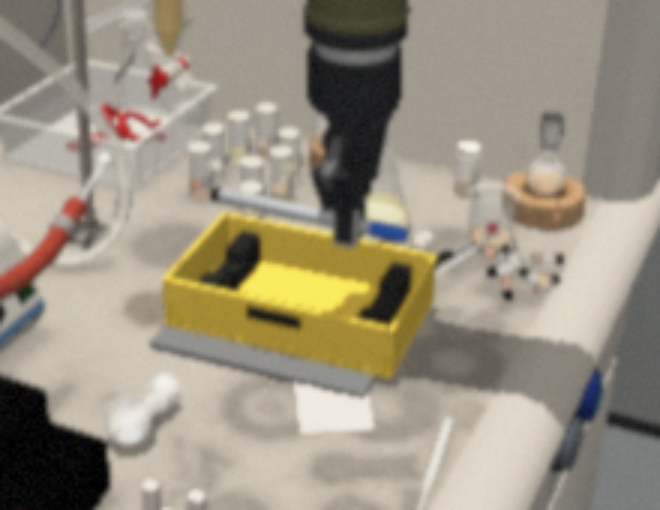

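The probe hangs over the case, centred lengthwise and aligned (ends at ≈215,195 and 405,232 in the crop). I lower it with a force watch.

```bash
python3 - <<'E'
from h import *
ctrl.movel(kp(-.044,0,.032),None,.1);ctrl.pause(.2);S("low")
f0=get_state()["contact_force"][2]
for z in np.arange(.030,.0195,-.0015):
    ctrl.movel(kp(-.044,0,float(z)),None,.03);f=get_state()["contact_force"][2]
    print(round(z,4),round(f-f0,1))
    if f-f0>2.5:break
S("touch");ctrl.ungrasp();ctrl.pause(.3);S("open")
ctrl.movel(kp(-.044,0,.2),None,.15)
ctrl.movep([.40,-.10,.33],q(KY));ctrl.pause(.3);S("away")
np.set_printoptions(precision=4,suppress=True)
im,d=vision.grab_frame("side");cv2.imwrite("pics/c6.png",cv2.resize(im[120:290,180:400],None,fx=3,fy=3))
W=cloud("side",d);rel=W[...,:2]-K0;a=rel@ku;b=rel@np.array([-ku[1],ku[0]]);hsv=cv2.cvtColor(im,cv2.COLOR_BGR2HSV)
k=(d>0)&(W[...,2]>.03)&(W[...,2]<.06)&(abs(b)<.025)&(abs(a)<.1)&(hsv[...,1]<80)&(im.max(-1)>90)
print(k.sum(),a[k].min(),a[k].max(),np.polyfit(a[k],b[k],1),np.polyfit(a[k],W[...,2][k],1))
y=(d>0)&(hsv[...,0]>20)&(hsv[...,0]<35)&(hsv[...,1]>110)&(abs(a)<.16)&(abs(b)<.12)&(W[...,2]>.02)
print("case",np.percentile(a[y],[1,99]),np.percentile(b[y],[1,99]),np.percentile(W[...,2][y],99))
E
```

```text
low 27.9 [ 0.541 -0.129  0.033] F [ 0.9 -1.2 -1.4] w 0.0106 107.4
0.03 0.1
0.0285 -0.5
0.027 0.3
0.0255 0.2
0.024 1.4
0.0225 7.5
touch 29.4 [ 0.541 -0.129  0.023] F [-1.7  0.8  6.1] w 0.0106 108.5
open 30.4 [ 0.54  -0.129  0.023] F [ 0.6 -0.3  0.8] w 0.0853 0.0
away 32.9 [ 0.4   -0.1    0.329] F [0.4 0.3 0.5] w 0.0855 0.0
228 -0.09279723946016082 0.07880263321481018 [-0.0097  0.0085] [-0.0005  0.0442]
case [-0.1038  0.1054] [-0.0654  0.066 ] 0.060225508102293934
```

View pics/c6.png

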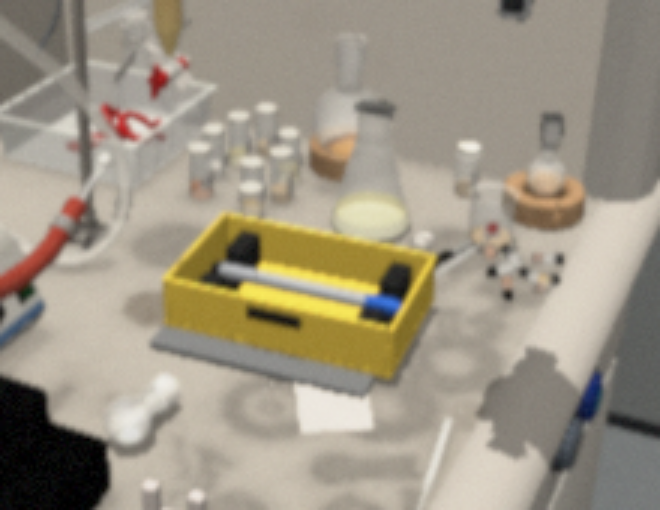

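The probe lies level in both rests (215,268 to 400,305 in the crop), the case is unmoved and the glassware is in place. I hand it in.

```bash
python3 -c "
from station import ticket
print(ticket.close_job())"
```

```text
the job is handed in; nothing more can be done
None
```

The case lies on its back on the board, and the probe was drawn hand over hand and laid level on both rests; I handed the job in at about 33 s with the glassware untouched, but no verdict was returned.

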